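Index a decorating wheel to the tall peg

TASK

Push the black upright post of the decorating wheel's lever around with the fingertips, without pinching it, until the pointer on the other end of the bar points straight at the tall brass peg (not the short one), so the bowl is ready for its next stripe. Push gently; the bowl must ride round on the wheel untouched, and the cup, jar and brush stay where they are. Then leave the wheel at rest.

Things in the scene. Friction and masses are not known exactly. Their poses are not given: they have to be found in the camera images.
- wheel: Fixed base of the decorating wheel: a flat round dark steel dividing plate, 336 mm diameter, 8 mm thick, lying on the table, with white ticks every 10 degrees on its +x half. Origin on the turning axis at table height, z up; its own +x is the middle of the scale.
- turner: Turning part: grey disc head (176 mm diameter, top 46.6 mm above the table) and an aluminium bar, 18 mm wide, top at 40 mm. Origin on the axis at table height, z up; own +x runs along the pointer, own -x along the lever (to 165 mm). Stops 1.15 rad either side of wheel +x; starts within 0.3 rad of it. Stiff: about 2 to 3 N sideways at the post; stays where left, no spring or coasting.
- post (a point): Top centre of the upright black round post on the lever, 16 mm diameter, 155 mm from the axis, standing from 40 to 102 mm above the table with free space all round above the lever. This is what is pushed, sideways.
- pointer (a point): Tip of the pointer, a narrow aluminium finger 6 mm wide on the opposite end of the bar from the post, 116 mm from the axis, 36 mm above the table.
- axis (a point): Centre of the wheel head's top face, on the turning axis, 46.6 mm above the table (axes as turner).
- tall_peg: Target: the taller of two brass pegs, 14 mm diameter, 42 mm high on a 20 mm foot, fixed upright on the plate beyond the pointer's tip, 120 to 157 mm from the axis, 0.6 to 0.9 rad to one side or the other of the scale's middle. Origin: centre of its underside, 8 mm above the table.
- short_peg: The other brass peg, 14 mm diameter but only 14 mm high, on the other side of the scale's middle. Not the target. Origin: centre of its underside.
- bowl: Loose terracotta bowl, foot 60 mm, rim 124 mm diameter, 52 mm high, standing in the centre of the wheel head (rim about 99 mm above the table). Turns with the head. Origin: centre of its underside.
- cup: White cup, 72 mm diameter, 85 mm high, standing beside the wheel; leave alone. Origin: centre of its underside.
- jar: Lidded glass jar, 68 mm diameter, 90 mm high, standing beside the wheel; leave alone. Origin: centre of its underside.
- brush: Brush lying flat on the table to the left of the wheel, on the robot's side; leave alone. Origin on its underside.
Not all that is in view belongs to the job. There is more than one size of the bowl; the job needs the largest.

How it is judged (in metres and radians):
At the end, for the whole second after the job is handed in: The line from the turning axis through the pointer passes within 7 mm of the tall peg's centre (within the peg's width), the wheel is at rest, and the bowl stands upright on the head within 15 mm of its centre (y of tall_peg in the frame of turner between -0.007 and 0.007 m and x of tall_peg in the frame of turner above 0.05 m and horizontal distance between bowl and axis below 0.015 m and angle between bowl's own z axis and vertical below 0.1 rad and z of bowl in the frame of axis below 0.006 m and angular speed of turner below 0.03 rad/s); the robot touches nothing.
It fails at once if the bowl is touched by the robot (contact force between any of the fingers, the arm and bowl above 0.5 N).
It fails at once if the bowl is lifted, tipped, or shifted more than 15 mm off the wheel's centre (not (horizontal distance between bowl and axis below 0.015 m) or not (angle between bowl's own z axis and vertical below 0.1 rad) or not (z of bowl in the frame of axis below 0.006 m)).
It fails at once if the lever is pinched or shoved hard (over 25 N from the fingers) (contact force between the fingers and turner above 25 N).
It fails at once if the wheel is flung round (over 2 rad/s) (angular speed of turner above 2 rad/s).
It fails at once if the cup, jar or brush is moved more than 20 mm (distance of any of cup, jar, brush from where it was at the start of the episode above 0.02 m).
It also fails if it takes over 64 s, if anything falls off the work surface, if the arm or the gripper's body presses on something with over 40 N, if the wrist force passes 120 N, or if a joint passes its speed limit or range.

ROBOT

A 6-joint arm with a two-finger parallel gripper is mounted at the origin on the work surface. World frame = base frame: x ahead of the robot, y to its left, z up, the work surface at z = 0. Lengths are in m, angles in degrees, forces in N, time in s.
With the tool pointing down it reaches from about 0.4 to 0.825 m from the base axis. Payload 7 kg.
Tool frame: the origin (TCP) lies at the very end of the fingers, on their centre line; the grasp point (between the pads) lies 19 mm behind it; x points along the fingers, y is the direction in which the jaws open and shut, and the axes are right-handed (so a half turn about x gives the same grasp; the last joint's range is limited). The gripper opens to 88 mm and grips with 3 to 60 N. Pads are 19 mm wide; open, the fingers measure 130 mm over their backs; the gripper's body (78 mm by 193 mm) begins 47 mm behind the grasp point.
Start: joints at [-51.904, 20.546, 0.682, 0, -70.136, -16.507], TCP at [0.248, -0.628, 0.189] pointing down, gripper open.
Joint ranges: [-176.03, 176.03], [-82.01, 121.73], [-58.28, 71.71], [-173.87, 95.51], [-174.79, -0.11], [-173.66, 173.66]. Speed limits (degrees/s): [136.94, 136.94, 172.46, 180, 180, 180].

INTERFACE

Orientations are given as [roll, pitch, yaw] about the fixed x, y, z axes, in that order (R = Rz(yaw) Ry(pitch) Rx(roll)).
In Python, from plant import * gives the robot as it stands. The module is installed in compiled form; this text tells all that it offers.
- The arm moves only by the shell command python3 -m creep 'ROWS' [FORCE]. ROWS is a JSON object of lists of equal length, an entry for each row: "jaw": the closure, from -1 (fully open) to 1 (shut); "translation": the shift along the tool's x, y, z in m, a list of three; "roll": the turn about the tool's x in rad. A call has exactly 10 rows; each row shifts and turns the commanded pose from where the row before left it, along the tool's axes as they then stand; what a row does not reach is not made up. A row lasts 1/10 s, in which the tool goes at most 50 mm and 8.59 degrees, less where a joint would pass 70% of its speed; a pose out of reach is approached as far as the arm can. A call with a gripper value outside its range is refused whole. The fingers move at their own pace and stop on an object; FORCE is the grip in N (left out, the last holds). Time passes only in rows, so rows that do not move let the fingers close, or fill a call up. It gives the time, the measured TCP pose, the force and the opening at its end, in the units of the state.
- get_state(): the state, without advancing time (a new reading comes with each control period).
- capture(name): name is "side" or "top"; returns a dict with "image" (480x640x3 uint8, red, green, blue), "fovy" (degrees; the focal length in pixels is half the picture's height over the tangent of half this angle, whatever the lens; pixels are square), "cx", "cy" (the principal point, pixels), "pose" (4x4, takes a point from camera to world coordinates). Camera axes: x right, y up, looking along -z (the intrinsics and any distortion apply to the point x, -y, -z); pixel columns grow to the right and rows downward; lengths in m; the calibration is good to about 2 mm. A picture is of the moment at which its call begins. There is no depth.
- close_job(): hands the job in, once; it reports no verdict.
The state is a dict: "time_s": time; "joints": joint angles; "qd": joint speeds; "joint_torque": joint torques, N m; "tcp_pos": TCP position; "eef_rot": TCP orientation; "contact_force": force on the tool from outside, world axes, zero at the start; "moment": the same for the moment, N m; "gripper_width": finger opening in m.
Only numpy, scipy, OpenCV 4.12 (cv2) and the standard library are available. Lean on these libraries where they do the work, as an engineer would, in place of code of your own. Each camera call takes 0.05 s, during which the arm holds its last target.

## Working session

There is one attempt and no reset: what is moved stays moved. The work goes in short steps, Python scripts to look and compute and a shell command to move; the robot and the scene stay as the last step left them, time stands still between calls to the robot, and variables do not carry over. Pictures are saved under pics/ and viewed, and the job is handed in when it is done.

```bash
mkdir -p pics; python3 - <<'E'
from plant import *
import cv2,numpy as np
print(get_state())
for n in("side","top"):
    c=capture(n);cv2.imwrite(f"pics/{n}0.png",c["image"][:,:,::-1]);print({k:v for k,v in c.items() if k!="image"})
E
```

```text
{'time_s': 0.0, 'joints': array([-5.19030609e+01,  2.05905070e+01,  6.33057557e-01, -1.99645918e-02,
       -7.01354490e+01, -1.65068597e+01]), 'qd': array([-0.06027621, -0.04985636, -0.00355484, -0.00638419, -0.00349908,
        0.00428499]), 'joint_torque': array([-1.81974327e-03, -5.82704508e+01,  2.93069905e+01,  6.99784756e+00,
        6.94125876e-03, -1.54709483e-04]), 'tcp_pos': array([ 0.24813789, -0.62713817,  0.18812826]), 'eef_rot': array([ 95.08681931,  89.90522407, 116.67009954]), 'contact_force': array([ 0.35361929, -0.85827656,  0.75071429]), 'moment': array([-0.01138589, -0.05529907, -0.0159981 ]), 'gripper_width': 0.0875825541118317}
{'fovy': 43.10969558799286, 'cx': 318.11976076168355, 'cy': 245.83533915272952, 'pose': array([[-0.99593747,  0.07512419, -0.04964781,  0.48972543],
       [-0.08890737, -0.73290509,  0.67449656,  0.84639376],
       [ 0.01428387,  0.67617046,  0.73660674,  1.01466157],
       [ 0.        ,  0.        ,  0.        ,  1.        ]])}
{'fovy': 55.54207081446215, 'cx': 323.92973155037873, 'cy': 237.87227509027073, 'pose': array([[ 0.01782104,  0.99085949, -0.1337157 ,  0.40221578],
       [-0.99983248,  0.01821921,  0.00175463,  0.00831298],
       [ 0.00417478,  0.13366203,  0.99101818,  1.1929539 ],
       [ 0.        ,  0.        ,  0.        ,  1.        ]])}
```

View pics/top0.png

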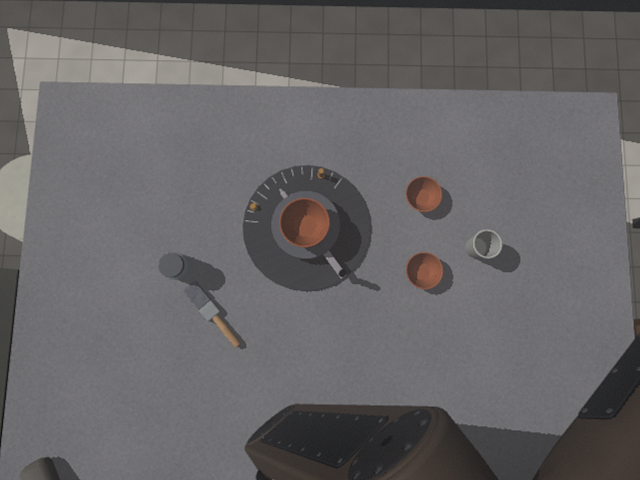

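View pics/side0.png

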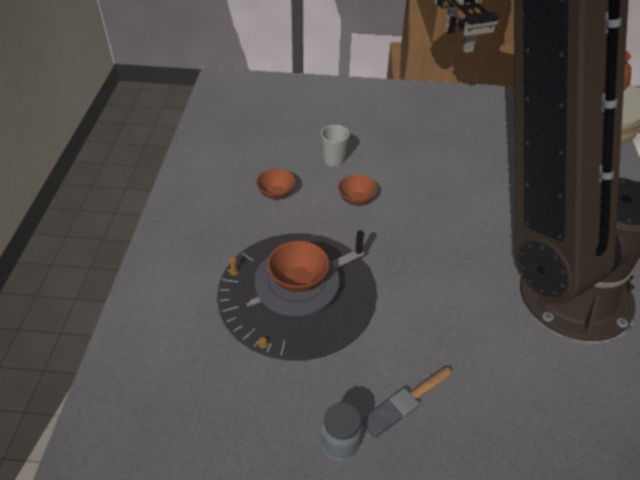

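The top view shows the wheel at about (305,228) with the bowl in it. The post is at (343,272), and the pegs are at (322,174) and (253,207). The loose bowls at (424,194) and (425,271) are distractors. In the side view the right-hand peg, top (322,174) / side (234,266), looks taller. I'll confirm that with enlarged crops.

```bash
cat > h.py <<'E'
from plant import *
import cv2,numpy as np
def cam(n):
    c=capture(n);c["f"]=240/np.tan(np.radians(c["fovy"])/2);return c
def ray(c,u,v):
    d=np.array([(u-c["cx"])/c["f"],-(v-c["cy"])/c["f"],-1.]);return c["pose"][:3,3],c["pose"][:3,:3]@d
def onz(c,u,v,z):
    o,d=ray(c,u,v);return o+d*(z-o[2])/d[2]
def proj(c,p):
    q=c["pose"][:3,:3].T@(np.asarray(p)-c["pose"][:3,3]);return np.array([c["cx"]+c["f"]*q[0]/-q[2],c["cy"]-c["f"]*q[1]/-q[2]])
def tri(rs):
    A=np.zeros((3,3));b=np.zeros(3)
    for o,d in rs:
        d=d/np.linalg.norm(d);M=np.eye(3)-np.outer(d,d);A+=M;b+=M@o
    return np.linalg.solve(A,b)
E
python3 - <<'E'
from h import *
t=cam("top");s=cam("side")
a=cv2.resize(t["image"][155:300,235:380],None,fx=4,fy=4,interpolation=2)
b=cv2.resize(s["image"][220:365,210:385],None,fx=4,fy=4,interpolation=2)
cv2.imwrite("pics/tc.png",a[:,:,::-1]);cv2.imwrite("pics/sc.png",b[:,:,::-1])
for n,c in(("t",t),("s",s)):
    h=cv2.cvtColor(c["image"],cv2.COLOR_RGB2HSV)
    m=cv2.inRange(h,(12,110,70),(30,255,255))
    k,_,st,ce=cv2.connectedComponentsWithStats(m)
    print(n,[(st[i].tolist(),ce[i].round(1).tolist()) for i in range(1,k) if st[i,4]>8])
E
```

```text
t [([318, 168, 6, 10, 33], [320.2, 172.2]), ([250, 203, 6, 7, 30], [252.7, 206.2])]
s [([403, 0, 59, 82, 2819], [425.4, 42.0]), ([443, 1, 6, 5, 12], [445.2, 2.7]), ([479, 0, 4, 4, 11], [480.6, 1.4]), ([499, 0, 16, 55, 422], [508.8, 33.7]), ([458, 9, 7, 10, 40], [461.0, 13.8]), ([469, 9, 4, 4, 11], [470.5, 10.8]), ([475, 8, 6, 5, 19], [477.2, 9.9]), ([391, 44, 11, 34, 316], [395.9, 59.3]), ([230, 257, 9, 19, 118], [233.0, 266.4]), ([258, 337, 10, 11, 83], [262.7, 342.4]), ([412, 368, 39, 30, 364], [431.3, 382.4])]
```

View pics/tc.png

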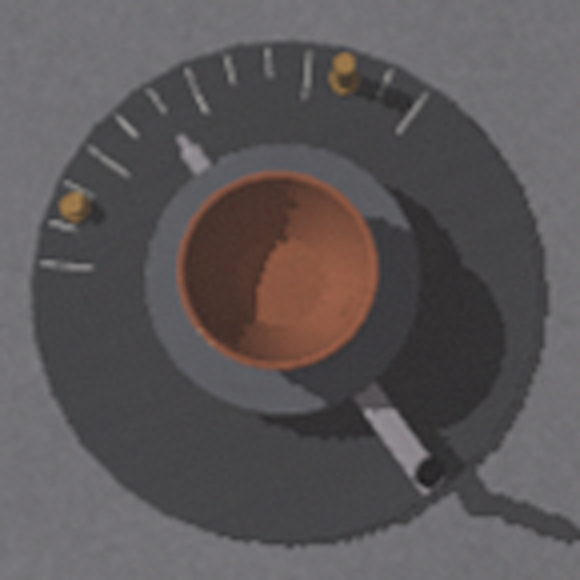

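View pics/sc.png

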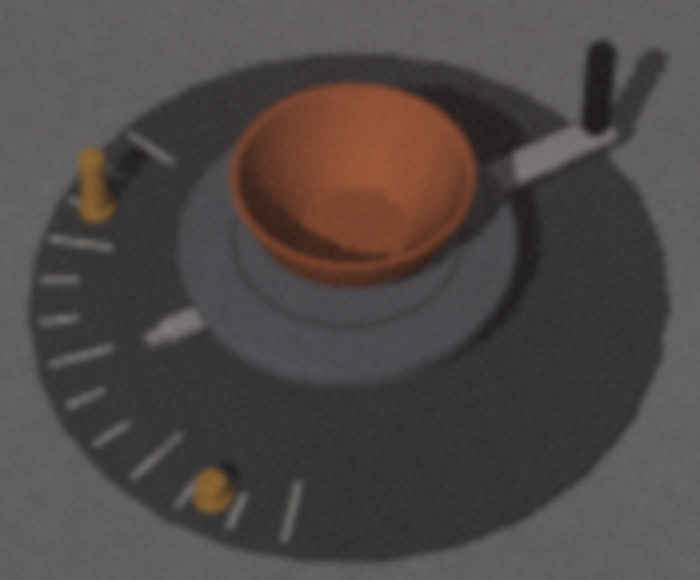

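```bash
cat > axis.py <<'E'
from h import *
from scipy.optimize import least_squares
def plate(c,guess,z=.008,r=.168):
    g=cv2.GaussianBlur(cv2.cvtColor(c["image"],cv2.COLOR_RGB2GRAY),(3,3),0).astype(float)
    P=[]
    for a in np.radians(np.arange(0,360,2)):
        rr=np.arange(r-.02,r+.02,.0005)
        px=np.array([proj(c,[guess[0]+q*np.cos(a),guess[1]+q*np.sin(a),z]) for q in rr],np.float32)
        v=cv2.remap(g.astype(np.float32),px[:,0].reshape(1,-1),px[:,1].reshape(1,-1),1)[0]
        d=np.convolve(v,np.r_[np.ones(6),-np.ones(6)],'valid')
        i=d.argmax()
        if d[i]>60: P.append([guess[0]+rr[i+6]*np.cos(a),guess[1]+rr[i+6]*np.sin(a)])
    P=np.array(P)
    f=lambda p:np.hypot(P[:,0]-p[0],P[:,1]-p[1])-p[2]
    s=least_squares(f,[*guess,r],loss='soft_l1',f_scale=.001)
    return s.x,len(P),np.median(abs(s.fun))
E
python3 - <<'E'
from axis import *
t=cam("top");s=cam("side")
g=onz(t,307,228,.008)[:2]
A=[]
for n,c in(("t",t),("s",s)):
    x,k,e=plate(c,g);x,k,e=plate(c,x[:2]);print(n,x.round(4),k,e.round(5));A.append(x[:2])
A=np.mean(A,0)
def tri2(name,pt,ps):
    p=tri([ray(t,*pt),ray(s,*ps)]);print(name,p.round(4),'err',(proj(t,p)-pt).round(1),(proj(s,p)-ps).round(1),'r',np.hypot(*(p[:2]-A)).round(4));return p
C=lambda x,y:(235+(x+.5)/4-.5,155+(y+.5)/4-.5)
S=lambda x,y:(210+(x+.5)/4-.5,220+(y+.5)/4-.5)
post=tri2('post',C(434,467),S(600,48))
tip=tri2('tip',C(182,139),S(150,339))
tall=tri2('tall top',C(345,62),S(92,157))
tri2('tall foot',C(343,83),S(97,207))
tri2('short top',C(73,205),S(214,478))
ang=lambda p:np.degrees(np.arctan2(p[1]-A[1],p[0]-A[0]))
print(A,'post',ang(post),'tip',ang(tip),'tall',ang(tall))
for n,p in(('cup',onz(t,487,244,.085)),('jar',onz(t,173,265,.09)),('bowlrim',onz(t,304.5,222,.0986))):print(n,p.round(3))
E
```

```text
t [0.5904 0.0515 0.1692] 177 0.00108
s [0.5905 0.0572 0.1685] 174 0.00051
post [ 0.4691 -0.041   0.0992] err [-0.   0.2] [-0.2 -0. ] r 0.1544
tip [0.6835 0.1224 0.0347] err [-0.  0.] [-0.1 -0. ] r 0.1153
tall top [0.7321 0.0174 0.0489] err [-0.   0.4] [-0.5 -0.1] r 0.1464
tall foot [0.731  0.0187 0.0089] err [ 0.  -0.3] [0.3 0.1] r 0.145
short top [0.641  0.1935 0.0225] err [-0.  0.] [-0.1 -0. ] r 0.148
[0.59044269 0.05437537] post -141.82411015295352 tip 36.17383813523639 tall -14.642451743079116
cup [ 0.544 -0.394  0.085]
jar [0.478 0.37  0.09 ]
bowlrim [0.588 0.054 0.099]
```

```bash
cat > tool.py <<'E'
from h import *
from scipy.spatial.transform import Rotation as R
def st():
    s=get_state();return s,R.from_euler('xyz',s["eef_rot"],degrees=True).as_matrix(),np.array(s["tcp_pos"])
AX=np.array([.591,.0535])
def goal(th,d,z,r=.155):
    """tool pose pushing clockwise on post at lever angle th (deg), tool centre d behind post"""
    t=np.radians(th);u=np.array([np.cos(t),np.sin(t)]);tg=np.array([np.sin(t),-np.cos(t)])
    return np.r_[AX+r*u-d*tg,z],tg
def report(th,d,z):
    s,M,p=st();g,tg=goal(th,d,z)
    print('t',s['time_s'],'tcp',p.round(4),'F',s['contact_force'].round(2),'w',s['gripper_width'],'j',np.round(s['joints'],1))
    for sgn in(1,-1):
        zt=np.r_[sgn*tg,0]; a=np.degrees(np.arctan2(np.dot(np.cross(M[:,2],zt),M[:,0]),np.dot(M[:,2],zt)))
        print('sgn',sgn,'roll deg',round(a,1),'goal',g.round(4),'shift tool',(M.T@(g-p)).round(4))
    print(M.round(3))
E
python3 -c "
from tool import *
report(-142.3,.045,.189)"
```

```text
t 0.3 tcp [ 0.2483 -0.6275  0.1887] F [0.62 0.34 0.52] w 0.0877120506119075 j [-51.9  20.6   0.7  -0.  -70.1 -16.5]
sgn 1 roll deg -106.1 goal [ 0.4959 -0.0769  0.189 ] shift tool [-1.000e-04  4.209e-01  4.328e-01]
sgn -1 roll deg 73.9 goal [ 0.4959 -0.0769  0.189 ] shift tool [-1.000e-04  4.209e-01  4.328e-01]
[[-0.    -0.368  0.93 ]
 [ 0.     0.93   0.368]
 [-1.     0.001 -0.   ]]
```

The tall peg is confirmed: its top is at z≈0.049, against about 0.0225 for the short one. The post measures r=0.154 and z=0.099, and the pointer tip r=0.115, which match the description. Next I'll close the jaws and carry the tool over to a point behind the post, staying high.

```bash
python3 -m creep '{"jaw":[1,1,1,1,1,1,1,1,1,1],"translation":[[0,0.02,0.02],[0,0.02,0.02],[0,0.02,0.02],[0,0.02,0.02],[0,0.02,0.02],[0,0.02,0.02],[0,0.02,0.02],[0,0.02,0.02],[0,0.02,0.02],[0,0.02,0.02]],"roll":[0,0,0,0,0,0,0,0,0,0]}' 10
python3 -m creep '{"jaw":[1,1,1,1,1,1,1,1,1,1],"translation":[[0,0.022,0.023],[0,0.022,0.023],[0,0.022,0.023],[0,0.022,0.023],[0,0.022,0.023],[0,0.022,0.023],[0,0.022,0.023],[0,0.022,0.023],[0,0.022,0.024],[0,0.022,0.024]],"roll":[0,0,0,0,0,0,0,0,0,0]}'
python3 -m creep '{"jaw":[1,1,1,1,1,1,1,1,1,1],"translation":[[0,0,0],[0,0,0],[0,0,0],[0,0,0],[0,0,0],[0,0,0],[0,0,0],[0,0,0],[0,0,0],[0,0,0]],"roll":[-0.14,-0.14,-0.14,-0.14,-0.14,-0.14,-0.14,-0.14,-0.14,-0.14]}'
python3 -m creep '{"jaw":[1,1,1,1,1,1,1,1,1,1],"translation":[[0,0,0],[0,0,0],[0,0,0],[0,0,0],[0,0,0],[0,0,0],[0,0,0],[0,0,0],[0,0,0],[0,0,0]],"roll":[-0.14,-0.14,-0.14,-0.03,0,0,0,0,0,0]}'
python3 -c "
from tool import *
report(-142.3,.045,.062)"
```

```text
time_s: 1.3
tcp_pos: [0.361, -0.367, 0.1892]
eef_rot: [-38.5, 90.0, -17.0]
contact_force: [1.1, -0.6, 0.8]
gripper_width: 0.0133
time_s: 2.3
tcp_pos: [0.4959, -0.0768, 0.1893]
eef_rot: [-8.5, 90.0, 13.1]
contact_force: [-0.0, -1.2, 0.0]
gripper_width: 0.0003
time_s: 3.3
tcp_pos: [0.4954, -0.0781, 0.1891]
eef_rot: [-67.6, 90.0, 34.5]
contact_force: [-0.3, 0.1, -0.7]
gripper_width: 0.0002
time_s: 4.3
tcp_pos: [0.4955, -0.0782, 0.189]
eef_rot: [73.2, 90.0, -159.2]
contact_force: [0.1, 0.2, -0.6]
gripper_width: 0.0005
t 4.3 tcp [ 0.4955 -0.0782  0.189 ] F [ 0.14  0.21 -0.58] w 0.0005343122459705578 j [ 13.5   4.1 -20.7   0.  -65.2  24.1]
sgn 1 roll deg -0.1 goal [ 0.4959 -0.0769  0.062 ] shift tool [ 0.127  -0.0011  0.0008]
sgn -1 roll deg 179.9 goal [ 0.4959 -0.0769  0.062 ] shift tool [ 0.127  -0.0011  0.0008]
[[-0.    -0.793 -0.61 ]
 [-0.    -0.61   0.793]
 [-1.     0.     0.   ]]
```

```bash
python3 -m creep '{"jaw":[1,1,1,1,1,1,1,1,1,1],"translation":[[0.02,0,0],[0.02,0,0],[0.02,0,0],[0.02,0,0],[0.02,0,0],[0.013,0,0],[0.01,0,0],[0,0,0],[0,0,0],[0,0,0]],"roll":[0,0,0,0,0,0,0,0,0,0]}'
python3 - <<'E'
from h import *
for n,(a,b,c,d) in (("side",(170,360,230,430)),("top",(150,310,240,420))):
    i=cam(n)["image"][a:b,c:d];cv2.imwrite(f"pics/{n}1.png",cv2.resize(i,None,fx=3,fy=3,interpolation=2)[:,:,::-1])
E
```

```text
time_s: 5.3
tcp_pos: [0.4961, -0.0781, 0.0669]
eef_rot: [-122.5, 89.9, 5.1]
contact_force: [-0.1, -1.0, -0.8]
gripper_width: 0.0003
```

View pics/side1.png

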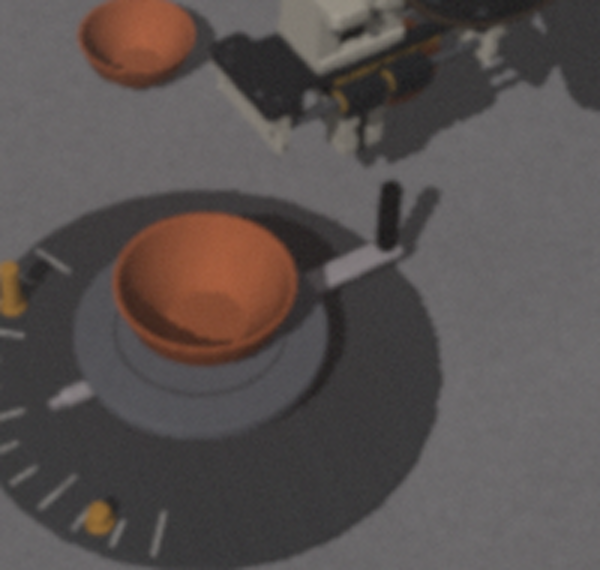

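View pics/top1.png

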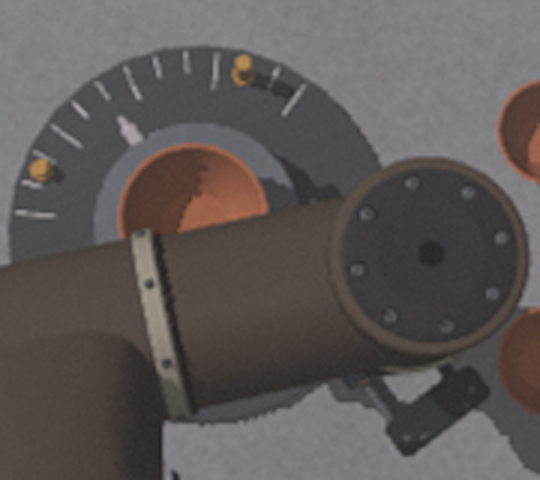

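The side view shows the shut fingers at crop (365,130), behind the post with a clear gap and well away from the bowl. I'll approach slowly until they touch.

```bash
python3 -m creep '{"jaw":[1,1,1,1,1,1,1,1,1,1],"translation":[[0,0,0.003],[0,0,0.003],[0,0,0.003],[0,0,0.003],[0,0,0.003],[0,0,0.002],[0,0,0.002],[0,0,0.002],[0,0,0.001],[0,0,0]],"roll":[0,0,0,0,0,0,0,0,0,0]}'
python3 -m creep '{"jaw":[1,1,1,1,1,1,1,1,1,1],"translation":[[0,0,0.001],[0,0,0.001],[0,0,0.001],[0,0,0.001],[0,0,0.001],[0,0,0.001],[0,0,0.001],[0,0,0.001],[0,0,0.001],[0,0,0]],"roll":[0,0,0,0,0,0,0,0,0,0]}'
python3 -c "
from tool import *
report(-142.3,.018,.0669)"
```

```text
time_s: 6.4
tcp_pos: [0.482, -0.0606, 0.0661]
eef_rot: [-21.7, 90.0, 105.9]
contact_force: [-0.7, 0.5, -0.5]
gripper_width: 0.0006
time_s: 7.4
tcp_pos: [0.4765, -0.0535, 0.0661]
eef_rot: [47.7, 90.0, 175.2]
contact_force: [0.6, 0.4, -0.2]
gripper_width: 0.0004
t 7.4 tcp [ 0.4765 -0.0535  0.0661] F [ 0.59  0.42 -0.21] w 0.0003758312173932442 j [ 17.2   9.2 -33.   -0.  -47.9  20.4]
sgn 1 roll deg -0.1 goal [ 0.4794 -0.0555  0.0669] shift tool [-0.0008 -0.001  -0.0034]
sgn -1 roll deg 179.9 goal [ 0.4794 -0.0555  0.0669] shift tool [-0.0008 -0.001  -0.0034]
[[-0.    -0.792 -0.61 ]
 [ 0.    -0.61   0.792]
 [-1.     0.     0.   ]]
```

```bash
python3 -m creep '{"jaw":[1,1,1,1,1,1,1,1,1,1],"translation":[[0,0.0002,0.003],[0,0.0002,0.003],[0,0.0002,0.003],[0,0.0002,0.003],[0,0.0002,0.003],[0,0.0002,0.003],[0,0.0002,0.003],[0,0.0002,0.003],[0,0.0002,0.003],[0,0.0002,0.003]],"roll":[0.02,0.02,0.02,0.02,0.02,0.02,0.02,0.02,0.02,0.02]}'
python3 - <<'E'
from tool import *
report(-153,.014,.0669)
i=cam("side")["image"][170:360,210:410];cv2.imwrite("pics/side2.png",cv2.resize(i,None,fx=3,fy=3,interpolation=2)[:,:,::-1])
E
```

```text
time_s: 8.4
tcp_pos: [0.4587, -0.0292, 0.0661]
eef_rot: [-112.6, 90.0, 3.5]
contact_force: [0.0, 0.8, 0.1]
gripper_width: 0.0003
t 8.4 tcp [ 0.4587 -0.0292  0.0661] F [0.02 0.82 0.1 ] w 0.00034830100892986615 j [ 21.    7.3 -35.3   0.  -47.4   5. ]
sgn 1 roll deg -1.0 goal [ 0.4592 -0.0293  0.0669] shift tool [-0.0008 -0.0004 -0.0004]
sgn -1 roll deg 179.0 goal [ 0.4592 -0.0293  0.0669] shift tool [-0.0008 -0.0004 -0.0004]
[[ 0.    -0.899 -0.439]
 [ 0.    -0.439  0.899]
 [-1.    -0.    -0.   ]]
```

View pics/side2.png

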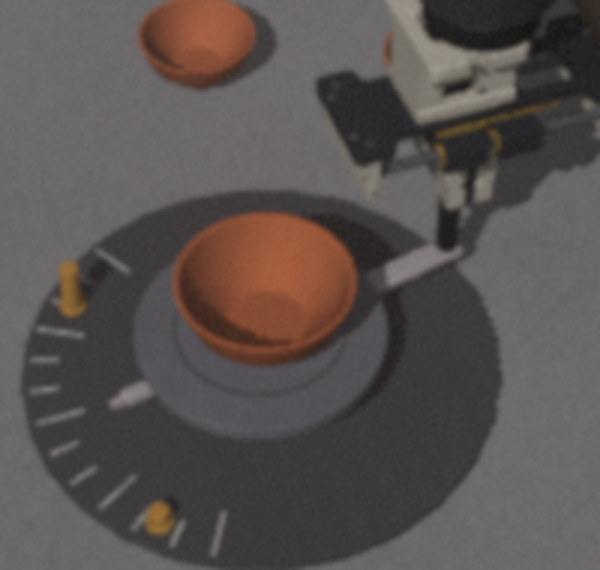

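```bash
python3 - <<'E'
from tool import *
s,M,p=st()
c=cam("side");t=cam("top")
print(proj(c,p),proj(t,p),proj(c,[.4691,-.041,.1]))
i=c["image"][190:270,310:420].copy();i=cv2.resize(i,None,fx=7,fy=7,interpolation=2)
q=((proj(c,p)-[310,190]+.5)*7).astype(int);cv2.circle(i,tuple(map(int,q)),4,(255,0,0),1)
cv2.imwrite("pics/side3.png",i[:,:,::-1])
cv2.imwrite("pics/top3.png",cv2.resize(t["image"][150:310,240:420],None,fx=4,fy=4,interpolation=2)[:590,:,::-1])
E
```

```text
[363.11341305 246.86324154] [337.55355691 276.5879733 ] [359.39933782 231.32612282]
```

View pics/side3.png

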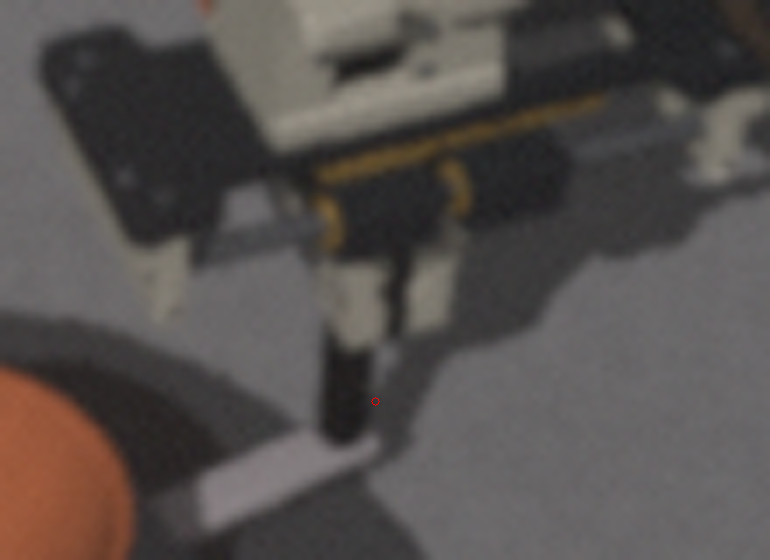

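View pics/top3.png

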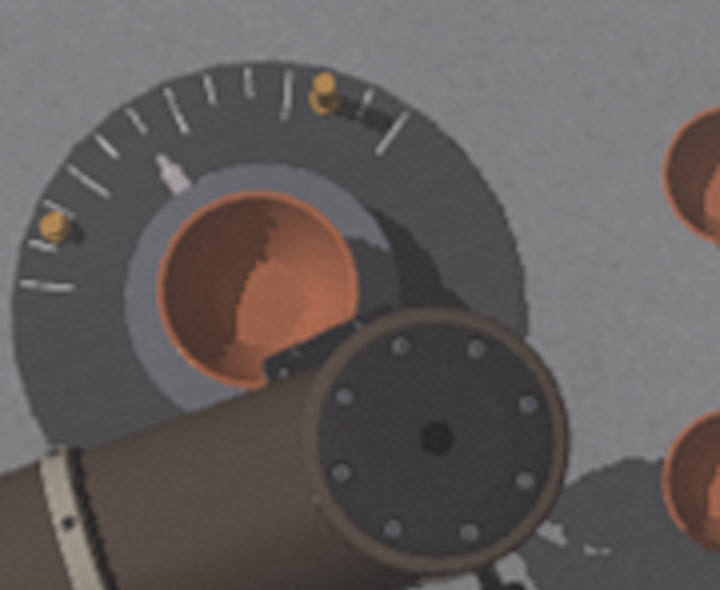

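```bash
python3 - <<'E'
from tool import *
c=cam("side")
i=cv2.imread("pics/side0.png")[0:80,420:520];i=cv2.resize(i,None,fx=7,fy=7,interpolation=2)
q=((proj(c,[.2481,-.6271,.1881])-[420,0]+.5)*7).astype(int);print(q)
cv2.circle(i,tuple(map(int,q)),4,(0,0,255),1);cv2.imwrite("pics/side0c.png",i)
s,M,p=st()
for z in(.066,.08,.09,.1,.11):print(z,proj(c,[p[0],p[1],z]).round(1),[proj(c,np.r_[p[:2]+ (M[:,2]*.0095)[:2]+(M[:,1]*k)[:2],z]).round(1) for k in(-.021,.021)])
E
```

```text
[252 379]
0.066 [362.9 246.8] [array([355.6, 252.5]), array([373.8, 247.3])]
0.08 [363.4 242.3] [array([356., 248.]), array([374.4, 242.8])]
0.09 [363.7 239. ] [array([356.3, 244.7]), array([374.8, 239.6])]
0.1 [364.1 235.7] [array([356.6, 241.4]), array([375.2, 236.3])]
0.11 [364.4 232.4] [array([356.9, 238.1]), array([375.6, 233. ])]
```

View pics/side0c.png

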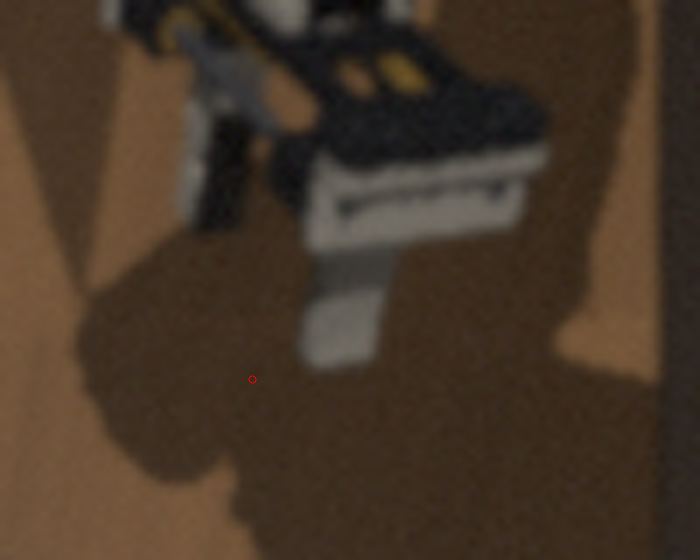

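The wheel hasn't moved: the pointer is at the same pixel as before. The side view shows the light fingertips covering the top of the post, so they are above it. They also sit about 30 mm higher in the picture than the reported TCP. I'll back off, then compare the fingertip height directly.

```bash
python3 -m creep '{"jaw":[1,1,1,1,1,1,1,1,1,1],"translation":[[0,0,-0.006],[0,0,-0.006],[0,0,-0.006],[0,0,-0.006],[0,0,-0.006],[0,0,-0.006],[0,0,-0.006],[0,0,-0.006],[0,0,-0.006],[0,0,0]],"roll":[0,0,0,0,0,0,0,0,0,0]}'
python3 - <<'E'
from tool import *
report(-142.3,.045,.0669)
s,M,p=st()
c=cam("side")
i=cv2.resize(c["image"][160:260,320:440],None,fx=6,fy=6,interpolation=2)
for z in(.067,.1):
  q=((proj(c,[*p[:2],z])-[320,160]+.5)*6).astype(int);cv2.circle(i,tuple(map(int,q)),4,(255,0,0) if z<.08 else (0,255,0),1)
cv2.imwrite("pics/side4.png",i[:,:,::-1])
E
```

```text
time_s: 9.6
tcp_pos: [0.4829, -0.0784, 0.066]
eef_rot: [170.1, 90.0, -73.8]
contact_force: [0.1, 0.3, -0.7]
gripper_width: 0.0008
t 9.6 tcp [ 0.4829 -0.0784  0.066 ] F [ 0.08  0.33 -0.73] w 0.0008047182491828103 j [ 13.9  10.1 -31.8   0.  -48.1  12.2]
sgn 1 roll deg -11.6 goal [ 0.4959 -0.0769  0.0669] shift tool [-0.0009 -0.0123 -0.0043]
sgn -1 roll deg 168.4 goal [ 0.4959 -0.0769  0.0669] shift tool [-0.0009 -0.0123 -0.0043]
[[ 0.    -0.898 -0.44 ]
 [-0.    -0.44   0.898]
 [-1.     0.    -0.   ]]
```

View pics/side4.png

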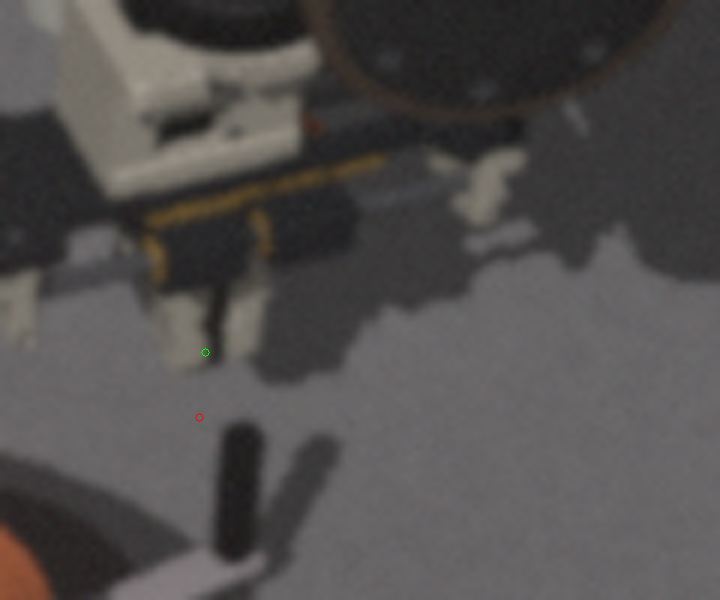

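Reading the fingertip bottom as a point on the tool's vertical line gives a true height of about 0.10, or roughly 33 mm above the reported z. This also explains why the fingers covered the post top and passed over it without touching. I'll realign behind the post and go 24 mm lower; that keeps the gripper body clear of the bowl rim even if this is wrong.

```bash
python3 -m creep '{"jaw":[1,1,1,1,1,1,1,1,1,1],"translation":[[0,0,0],[0,0,0],[0,-0.006,-0.004],[0,-0.005,-0.003],[0.005,0,0],[0.005,0,0],[0.005,0,0],[0.005,0,0],[0.004,0,0],[0,0,0]],"roll":[-0.1,-0.1,0,0,0,0,0,0,0,0]}'
cat > look.py <<'E'
from tool import *
import sys
s,M,p=st()
c=cam("side")
i=cv2.resize(c["image"][180:260,310:420],None,fx=7,fy=7,interpolation=2)
for z in(p[2],p[2]+.033):
  q=((proj(c,[*p[:2],z])-[310,180]+.5)*7).astype(int);cv2.circle(i,tuple(map(int,q)),4,(255,0,0) if z==p[2] else (0,255,0),1)
cv2.imwrite(sys.argv[1],i[:,:,::-1])
E
python3 look.py pics/side5.png; python3 -c "
from tool import *
report(-142.3,.045,.042)"
```

```text
time_s: 10.65
tcp_pos: [0.495, -0.0768, 0.0413]
eef_rot: [61.3, 89.9, -171.2]
contact_force: [-0.4, 0.2, 0.2]
gripper_width: 0.0007
t 10.7 tcp [ 0.4953 -0.0768  0.0417] F [-0.38 -0.18 -0.81] w 0.0005305845716919543 j [ 13.7  13.  -32.    0.  -45.1  23.9]
sgn 1 roll deg -0.1 goal [ 0.4959 -0.0769  0.042 ] shift tool [-0.0003 -0.0004 -0.0004]
sgn -1 roll deg 179.9 goal [ 0.4959 -0.0769  0.042 ] shift tool [-0.0003 -0.0004 -0.0004]
[[-0.001 -0.793 -0.61 ]
 [-0.    -0.61   0.793]
 [-1.     0.001  0.   ]]
```

View pics/side5.png

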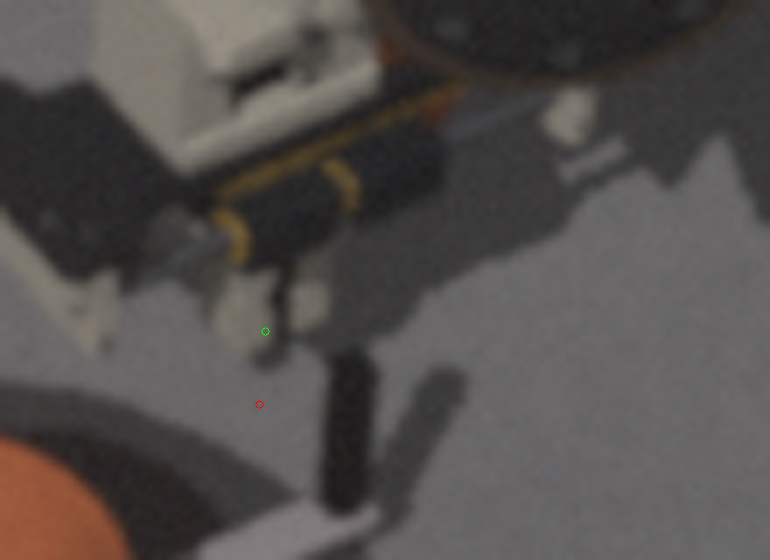

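```bash
python3 -m creep '{"jaw":[1,1,1,1,1,1,1,1,1,1],"translation":[[0,0,0.003],[0,0,0.003],[0,0,0.003],[0,0,0.003],[0,0,0.003],[0,0,0.003],[0,0,0.003],[0,0,0.002],[0,0,0.002],[0,0,0.002]],"roll":[0,0,0,0,0,0,0,0,0,0]}'
python3 -m creep '{"jaw":[1,1,1,1,1,1,1,1,1,1],"translation":[[0,0,0.001],[0,0,0.001],[0,0,0.001],[0,0,0.001],[0,0,0.001],[0,0,0.001],[0,0,0.001],[0,0,0.001],[0,0,0.001],[0,0,0.001]],"roll":[0,0,0,0,0,0,0,0,0,0]}'
python3 look.py pics/side6.png; python3 -c "
from tool import *
report(-142.3,.01,.042)"
```

```text
time_s: 11.7
tcp_pos: [0.4791, -0.0552, 0.0421]
eef_rot: [-162.8, 90.0, -35.2]
contact_force: [0.1, -0.2, -0.5]
gripper_width: 0.0006
time_s: 12.7
tcp_pos: [0.473, -0.0473, 0.0421]
eef_rot: [-146.3, 90.0, -18.7]
contact_force: [1.7, -1.5, -1.3]
gripper_width: 0.0008
t 12.75 tcp [ 0.4729 -0.0472  0.0421] F [ 0.73 -1.36 -0.09] w 0.0007138537148091917 j [ 18.1  10.7 -35.1  -0.  -44.2  19.5]
sgn 1 roll deg -0.1 goal [ 0.4745 -0.0492  0.042 ] shift tool [ 0.0001 -0.     -0.0025]
sgn -1 roll deg 179.9 goal [ 0.4745 -0.0492  0.042 ] shift tool [ 0.0001 -0.     -0.0025]
[[ 0.    -0.792 -0.61 ]
 [ 0.    -0.61   0.792]
 [-1.    -0.     0.   ]]
```

View pics/side6.png

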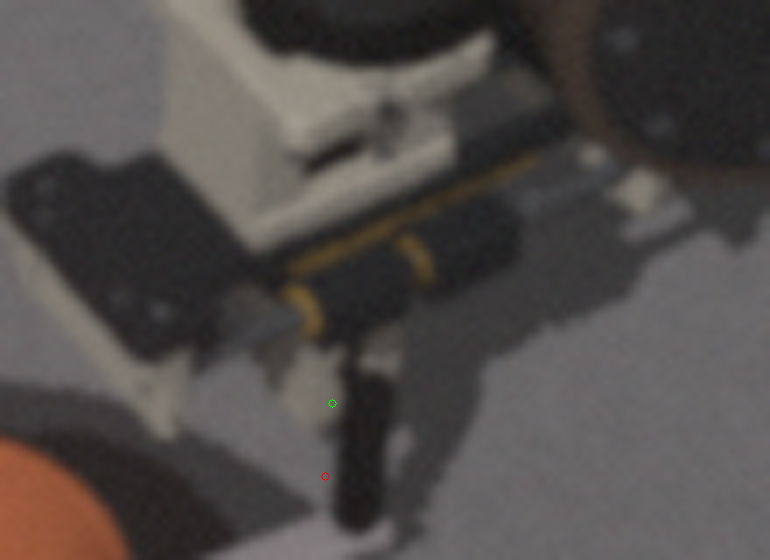

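There is contact now, about 2 N. The post is in front of the fingers and has just started to move, so I'll follow the arc.

```bash
python3 -m creep '{"jaw":[1,1,1,1,1,1,1,1,1,1],"translation":[[0,0.0002,0.0031],[0,0.0002,0.0031],[0,0.0002,0.0031],[0,0.0002,0.0031],[0,0.0002,0.0031],[0,0.0002,0.0031],[0,0.0002,0.0031],[0,0.0002,0.0031],[0,0.0002,0.0031],[0,0.0002,0.0031]],"roll":[0.02,0.02,0.02,0.02,0.02,0.02,0.02,0.02,0.02,0.02]}'
python3 - <<'E'
from tool import *
report(-154,.01,.042)
for n,(a,b,c,d) in (("side",(170,360,200,420)),("top",(150,310,230,430))):
    i=cam(n)["image"][a:b,c:d];cv2.imwrite(f"pics/{n}7.png",cv2.resize(i,None,fx=3,fy=3,interpolation=2)[:,:,::-1])
E
```

```text
time_s: 13.75
tcp_pos: [0.4549, -0.022, 0.0422]
eef_rot: [-97.5, 90.0, 18.5]
contact_force: [3.7, -1.2, -1.0]
gripper_width: 0.0006
t 13.75 tcp [ 0.4549 -0.022   0.0422] F [ 3.66 -1.23 -0.95] w 0.0005786962983587525 j [ 22.1   8.9 -37.5   0.  -43.6   3.9]
sgn 1 roll deg 0.0 goal [ 0.4561 -0.0234  0.042 ] shift tool [ 0.0002 -0.0004 -0.0018]
sgn -1 roll deg -180.0 goal [ 0.4561 -0.0234  0.042 ] shift tool [ 0.0002 -0.0004 -0.0018]
[[ 0.001 -0.899 -0.439]
 [ 0.    -0.439  0.899]
 [-1.    -0.001 -0.   ]]
```

View pics/side7.png

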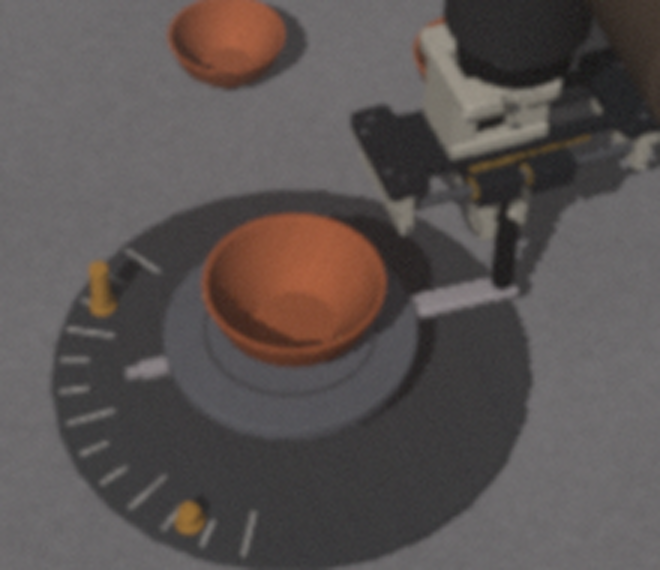

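View pics/top7.png

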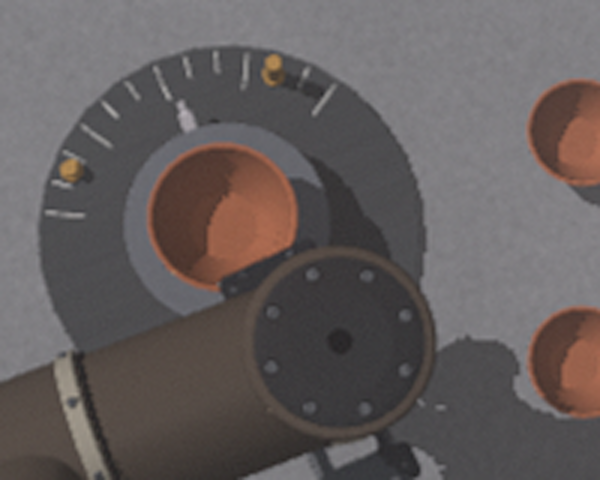

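```bash
python3 - <<'E'
from tool import *
s,M,p=st();c=cam("side")
for k in(-.08,-.0965,-.11):
  for w in (.039,-.0,):
    q=p[:2]+(M[:,1]*k+M[:,2]*w)[:2]
    print(k,w,[(z,proj(c,[*q,z]).round(0)) for z in(.1,.12,.14,.16)], np.hypot(*(q-AX)))
t=cam("top")
tip=onz(t,230+182/3,150+103/3,.036);print(tip,np.degrees(np.arctan2(*(tip[:2]-AX)[::-1])),np.hypot(*(tip[:2]-AX)))
E
```

```text
-0.08 0.039 [(0.1, array([337., 262.])), (0.12, array([338., 255.])), (0.14, array([338., 248.])), (0.16, array([339., 241.]))] 0.08194006941440284
-0.08 -0.0 [(0.1, array([330., 248.])), (0.12, array([330., 242.])), (0.14, array([331., 235.])), (0.16, array([331., 228.]))] 0.07615131555020646
-0.0965 0.039 [(0.1, array([330., 264.])), (0.12, array([330., 257.])), (0.14, array([330., 251.])), (0.16, array([331., 244.]))] 0.0669816229136116
-0.0965 -0.0 [(0.1, array([323., 250.])), (0.12, array([323., 244.])), (0.14, array([323., 237.])), (0.16, array([323., 230.]))] 0.059761071766826046
-0.11 0.039 [(0.1, array([323., 266.])), (0.12, array([324., 259.])), (0.14, array([324., 252.])), (0.16, array([324., 245.]))] 0.05539788425491087
-0.11 -0.0 [(0.1, array([316., 252.])), (0.12, array([317., 245.])), (0.14, array([317., 239.])), (0.16, array([317., 232.]))] 0.04640876507258414
[0.69727454 0.09530475 0.036     ] 21.47297169234753 0.11420120517738015
```

Pointer now at about 21.5°, with the target near -14°. The gripper body is about 40 mm above the rim. I'll continue along the arc.

```bash
python3 -m creep '{"jaw":[1,1,1,1,1,1,1,1,1,1],"translation":[[0,0.0002,0.0031],[0,0.0002,0.0031],[0,0.0002,0.0031],[0,0.0002,0.0031],[0,0.0002,0.0031],[0,0.0002,0.0031],[0,0.0002,0.0031],[0,0.0002,0.0031],[0,0.0002,0.0031],[0,0.0002,0.0031]],"roll":[0.02,0.02,0.02,0.02,0.02,0.02,0.02,0.02,0.02,0.02]}'
python3 -m creep '{"jaw":[1,1,1,1,1,1,1,1,1,1],"translation":[[0,0.0002,0.0031],[0,0.0002,0.0031],[0,0.0002,0.0031],[0,0.0002,0.0031],[0,0.0002,0.0031],[0,0.0002,0.0031],[0,0.0002,0.0031],[0,0.0002,0.0031],[0,0.0002,0.0031],[0,0.0002,0.0031]],"roll":[0.02,0.02,0.02,0.02,0.02,0.02,0.02,0.02,0.02,0.02]}'
python3 - <<'E'
from tool import *
report(-177,.01,.042)
for n,(a,b,c,d) in (("side",(170,360,200,420)),("top",(150,300,230,430))):
    i=cam(n)["image"][a:b,c:d];cv2.imwrite(f"pics/{n}8.png",cv2.resize(i,None,fx=3 if n=="side" else 4,fy=3 if n=="side" else 4,interpolation=2)[:,:,::-1])
E
```

```text
time_s: 14.95
tcp_pos: [0.442, 0.0062, 0.0421]
eef_rot: [-84.6, 90.0, 20.0]
contact_force: [3.0, -1.6, -1.4]
gripper_width: 0.0003
time_s: 15.95
tcp_pos: [0.4345, 0.0362, 0.0421]
eef_rot: [115.7, 90.0, -151.2]
contact_force: [2.7, -2.0, 0.2]
gripper_width: 0.0005
t 15.95 tcp [0.4345 0.0362 0.0421] F [ 2.65 -2.02  0.23] w 0.0005287271006208733 j [ 30.9   7.1 -39.7  -0.  -43.2 -27.7]
sgn 1 roll deg 0.1 goal [0.4367 0.0354 0.042 ] shift tool [ 0.0001 -0.0022 -0.0009]
sgn -1 roll deg -179.9 goal [0.4367 0.0354 0.042 ] shift tool [ 0.0001 -0.0022 -0.0009]
[[-0.    -0.999 -0.054]
 [-0.    -0.054  0.999]
 [-1.     0.    -0.   ]]
```

View pics/side8.png

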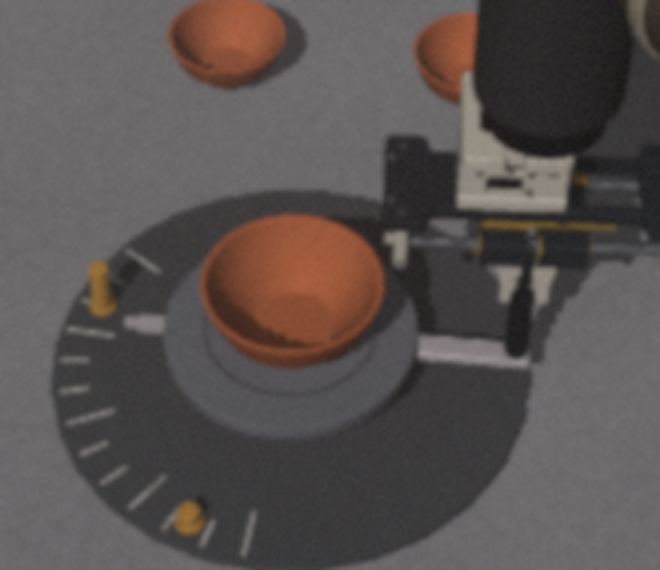

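View pics/top8.png

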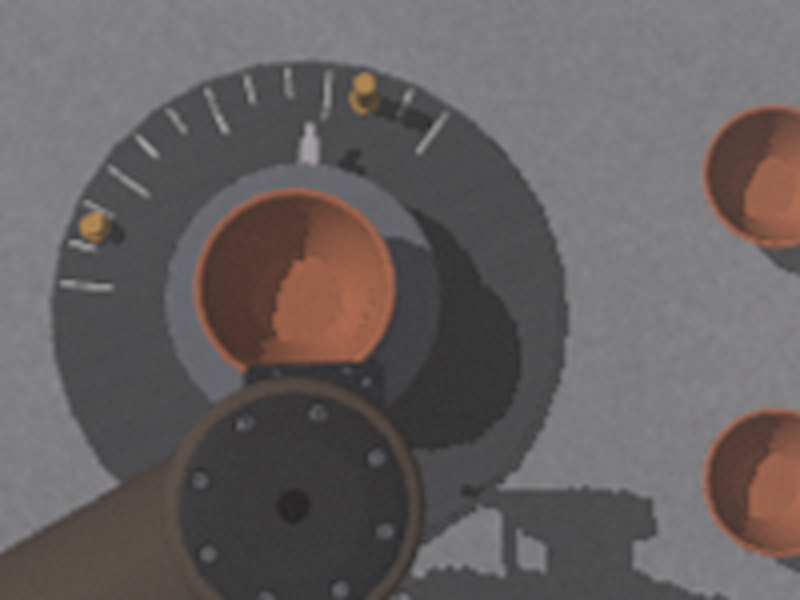

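```bash
cat > meas.py <<'E'
from axis import *
def meas(show=None):
    t=cam("top");s=cam("side")
    x,_,_=plate(t,(.591,.0535))
    # light-grey pointer blob ahead of head, in the top view
    h=cv2.cvtColor(t["image"],cv2.COLOR_RGB2HSV);m=((h[...,2]>120)&(h[...,1]<45)).astype(np.uint8)
    yy,xx=np.mgrid[:480,:640]
    W=np.array([onz(t,u,v,.036)[:2] for v,u in zip(*np.nonzero(m)) if 150<v<230 and 230<u<400])
    r=W-np.array([.591,.0535]);R=np.hypot(*r.T);k=(R>.09)&(R<.113)
    return t,s,W[k]
E
python3 - <<'E'
from meas import *
t,s,W=meas()
A=np.array([.591,.0535])
r=W-A;a=np.degrees(np.arctan2(r[:,1],r[:,0]));print(len(a),np.sort(a).round(1),np.median(a))
p=onz(t,307.2,180.9,.036);print(p,np.degrees(np.arctan2(p[1]-A[1],p[0]-A[0])))
for z,u,v in((.05,321.2,170.4),(.01,320.6,175.6)):
  q=onz(t,u,v,z);print(q,np.degrees(np.arctan2(q[1]-A[1],q[0]-A[0])))
E
```

```text
35 [-3.7 -3.6 -3.5 -3.3 -3.2 -2.3 -2.2 -2.1 -2.  -1.9 -1.8 -1.7 -1.7 -0.6
 -0.6 -0.5 -0.5 -0.4 -0.4 -0.4 -0.3  1.   1.   1.   1.   1.   1.   1.
  1.   2.4  2.5  2.5  2.5  2.6  2.6] -0.43608041319021706
[0.70725508 0.05250821 0.036     ] -0.4887865812703237
[0.73206673 0.01646928 0.05      ] -14.708572236733886
[0.72929715 0.0180893  0.01      ] -14.361914259589607
```

```bash
python3 -m creep '{"jaw":[1,1,1,1,1,1,1,1,1,1],"translation":[[0,0.0002,0.0031],[0,0.0002,0.0031],[0,0.0002,0.0031],[0,0.0002,0.0031],[0,0.0002,0.0031],[0,0.0002,0.0031],[0,0.0002,0.0031],[0,0.0002,0.0031],[0,0.0002,0.0031],[0,0,0]],"roll":[0.02,0.02,0.02,0.02,0.02,0.02,0.02,0.02,0.02,0]}'
cat > al.py <<'E'
from meas import *
import sys
t,s,W=meas()
A=np.array([.591,.0535])
r=W-A;a=np.degrees(np.arctan2(r[:,1],r[:,0]));m=np.median(a);print('pointer',m.round(2),'mean',a.mean().round(2),len(a))
u=np.array([np.cos(np.radians(a.mean())),np.sin(np.radians(a.mean()))])
P=np.array([.7316,.0178])-A;print('peg y in turner',(u[0]*P[1]-u[1]*P[0]).round(4),'remaining deg',a.mean()+14.3)
for n,c,(y0,y1,x0,x1) in(('t',t,(155,245,255,375)),('s',s,(220,320,215,335))):
    cv2.imwrite(f"pics/al_{sys.argv[1]}_{n}.png",cv2.resize(c["image"][y0:y1,x0:x1],None,fx=6,fy=6,interpolation=2)[:,:,::-1])
E
python3 al.py a
```

```text
time_s: 17.15
tcp_pos: [0.4341, 0.0646, 0.0422]
eef_rot: [-49.4, 89.9, 33.5]
contact_force: [0.4, -0.8, -0.3]
gripper_width: 0.0008
pointer -10.2 mean -10.34 37
peg y in turner -0.0099 remaining deg 3.9619232287053965
```

View pics/al_a_t.png

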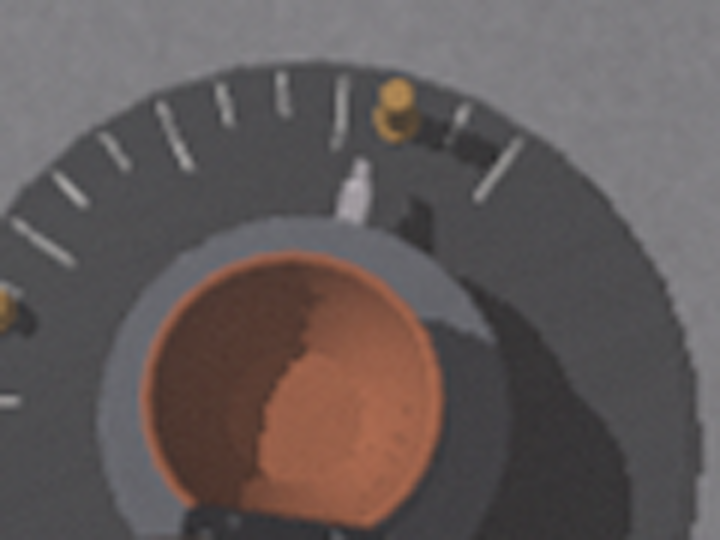

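```bash
python3 -m creep '{"jaw":[1,1,1,1,1,1,1,1,1,1],"translation":[[0,0.0001,0.0016],[0,0.0001,0.0016],[0,0.0001,0.0016],[0,0.0001,0.0016],[0,0.0001,0.0016],[0,0.0001,0.0016],[0,0.0001,0.0012],[0,0,0],[0,0,0],[0,0,0]],"roll":[0.01,0.01,0.01,0.01,0.01,0.01,0.01,0,0,0]}'
python3 al.py b
```

```text
time_s: 18.25
tcp_pos: [0.4341, 0.0747, 0.0419]
eef_rot: [97.9, 90.0, 176.8]
contact_force: [0.6, 0.7, 0.5]
gripper_width: 0.0009
pointer -14.27 mean -14.2 36
peg y in turner -0.0001 remaining deg 0.0983379695818094
```

View pics/al_b_t.png

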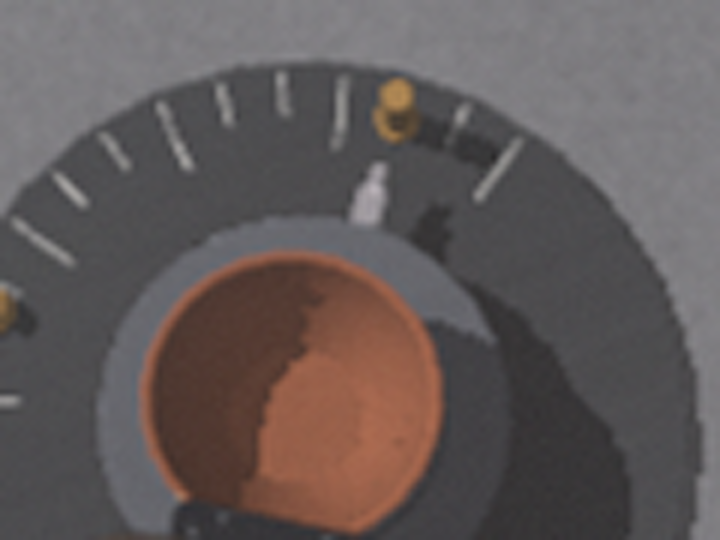

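View pics/al_b_s.png

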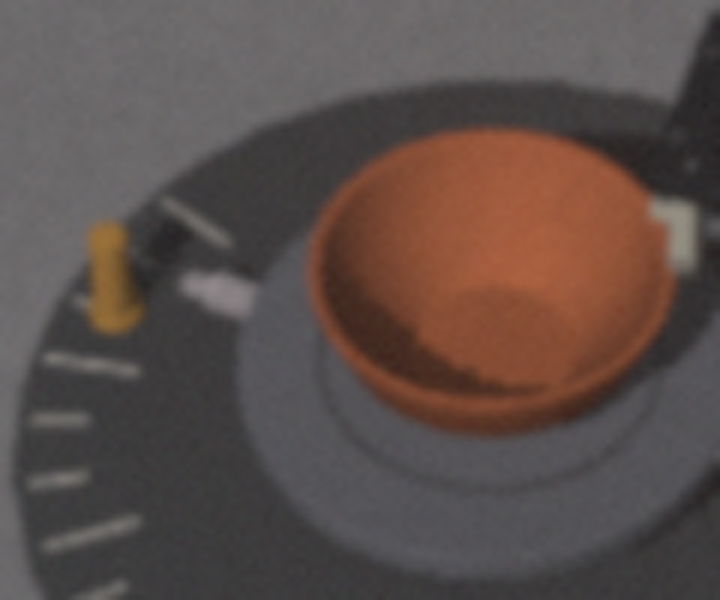

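Aligned in the top view (about 0 mm offset). I'll cross-check with the side view, then back the fingers straight off the post and lift.

```bash
python3 - <<'E'
from h import *
s=cam("side")
f=lambda x,y,z:onz(s,215+(x+.5)/6-.5,220+(y+.5)/6-.5,z)
tip=f(186,286,.035);pt=f(106,232,.050);A=np.array([.5905,.0572,0])
for AA in(A,np.array([.591,.0535,0])):
  u=(tip-AA)[:2];u/=np.linalg.norm(u);P=(pt-AA)[:2];print(tip.round(4),pt.round(4),np.degrees(np.arctan2(u[1],u[0])),'peg y',u[0]*P[1]-u[1]*P[0],np.hypot(*P))
E
python3 -m creep '{"jaw":[1,1,1,1,1,1,1,1,1,1],"translation":[[0,0,-0.003],[0,0,-0.004],[0,0,-0.005],[0,0,-0.006],[0,0,-0.006],[0,0,-0.006],[0,0,-0.006],[0,0,-0.006],[0,0,-0.006],[0,0,0]],"roll":[0,0,0,0,0,0,0,0,0,0]}'
python3 -m creep '{"jaw":[1,1,1,1,1,1,1,1,1,1],"translation":[[-0.02,0,0],[-0.02,0,0],[-0.02,0,0],[-0.02,0,0],[-0.02,0,0],[-0.02,0,-0.02],[0,0,-0.03],[0,0,-0.03],[0,0,-0.03],[0,0,0]],"roll":[0,0,0,0,0,0,0,0,0,0]}'
python3 al.py c
python3 - <<'E'
from h import *
t=cam("top");cv2.imwrite("pics/top9.png",t["image"][:,:,::-1])
s=cam("side");cv2.imwrite("pics/side9.png",s["image"][:,:,::-1])
E
```

```text
[0.703  0.0262 0.035 ] [0.7319 0.017  0.05  ] -15.388049454044806 peg y -0.0012749626756123136 0.14697974605081973
[0.703  0.0262 0.035 ] [0.7319 0.017  0.05  ] -13.680217235405237 peg y -0.002177868747162179 0.14552635397483435
time_s: 19.4
tcp_pos: [0.425, 0.0269, 0.042]
eef_rot: [111.0, 90.0, -170.1]
contact_force: [-0.7, 0.1, -0.4]
gripper_width: 0.0002
time_s: 20.4
tcp_pos: [0.4032, -0.0823, 0.162]
eef_rot: [119.5, 90.0, -161.8]
contact_force: [-0.4, 0.4, -0.5]
gripper_width: 0.0005
pointer -14.27 mean -14.2 36
peg y in turner -0.0001 remaining deg 0.0983379695818094
```

View pics/top9.png

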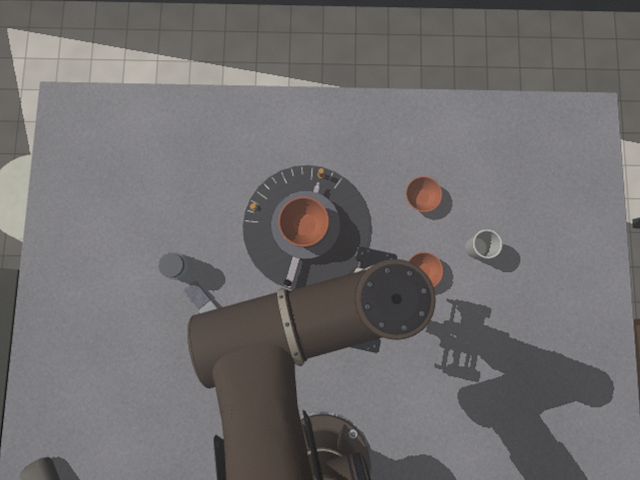

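View pics/side9.png

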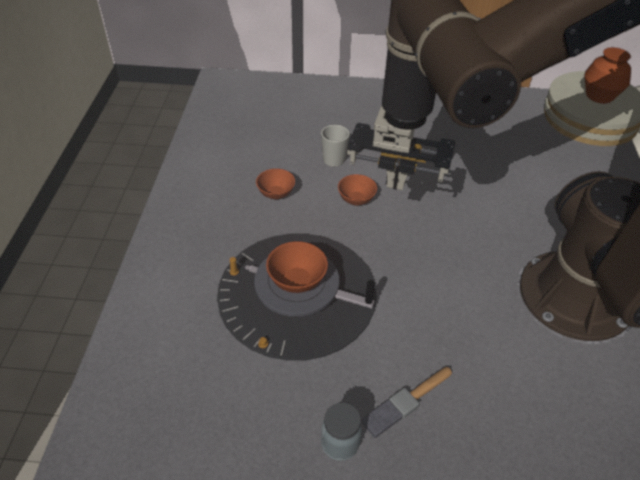

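After retreating, the top view shows the pointer at (318,188) aimed at the tall peg at (321,173). The bowl is centred at (304,222). The cup, jar and brush are where they started, and the arm is clear.

```bash
python3 -c "
from plant import *
print(get_state()['qd'].round(2));print(close_job())"
```

```text
[ 0.77  0.06  0.09 -0.04  0.01  0.19]
the job is handed in; nothing more can be done
None
```

I pushed the lever's post round about 51° with the shut fingertips, never pinching it, until the pointer lined up with the tall peg. I then backed off, lifted clear and handed the job in at about 20.6 s; no verdict is reported.

**Last checks**
- **Alignment:** after the fingers withdrew, the top view put the tall peg's centre 0.1 mm off the pointer's line, and the reading was the same as before the retreat. A side-view check made just before the retreat gave 1.3 to 2.2 mm, depending on which axis estimate is used. The limit is 7 mm.
- **Bowl, cup, jar, brush:** by eye in the last pictures, the bowl stands centred and upright, and the other three are where they started.
- **Forces:** the wrist read at most about 4 N at the end of each push move.

**What failed or disagreed**
- **First push missed:** the fingertips sit about 33 mm higher in the pictures than the reported tool height. The first push therefore went over the post without touching it. I backed off, went 24 mm lower and pushed again.
- **Wheel centre:** the two cameras differ by about 6 mm in y, so I used 0.0535 m, close to their average. It has little effect on the alignment.
- **Arm at hand-in:** joint 1 still read 0.77°/s, with the arm well clear of everything.

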